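# Line up and seat a keyed grater plate

## Robot

A 7-joint arm with a two-finger parallel gripper is mounted at the origin on the work surface; the furniture and walls round the work are solid. World frame = base frame: x ahead of the robot, y to its left, z up, the work surface at z = 0. Lengths are in m, angles in rad, forces in N, time in s.
With the tool pointing down it reaches from about 0.4 to 0.85 m from the base axis. Payload 4.5 kg.
Tool frame: the origin (TCP) lies midway between the tips of the shut fingers; the grasp point (between the pads) lies 19 mm behind it; z points along the fingers, y is the line along which they close (so a half turn about z gives the same grasp; the last joint's range is limited). The gripper opens to 88 mm and grips with 3 to 60 N. Pads are 18 mm wide; open, the fingers measure 123 mm over their backs; the gripper's body (75 mm by 187 mm) begins 45 mm behind the grasp point.
Start: joints at [-1.249, 0.689, -0.195, 1.565, 0.157, 0.902, -0.215], TCP at [0.177, 0.599, 0.203] pointing down, gripper open.
Joint ranges: [-3.01, 3.01], [-0.46, 2.08], [-1.47, 1.51], [0.13, 2.56], [-1, 4.14], [0.04, 2.09], [-2.66, 2.66]. Speed limits (rad/s): [2.57, 2.57, 3.14, 3.14, 3.14, 3.14, 3.14].

## Interface

Orientations are given as a unit quaternion [x, y, z, w].
In Python, from plant import r, eyes, finish_job gives the robot as it stands. The module is installed in compiled form; this text tells all that it offers.
- The arm moves only by the tool move_arm, never from a script. Its argument "motion" is a list of rows, each a list of 7 numbers: the shift along the tool's x, y, z in mm, then the turn, a rotation vector about the tool's x, y, z in degrees, then the closure, from 0 (fully open) to 1 (shut). A call has 1 to 5 rows; each row is the pose to reach, as a shift and turn from the pose commanded when the call began, along the tool's axes at that moment; what a row does not reach only later rows make up. A row lasts 1/8 s, in which the tool goes at most 62.5 mm and 10.7 degrees, less where a joint would pass 70% of its speed; a pose out of reach is approached as far as the arm can. A call with a gripper value outside its range is refused whole. The fingers move at their own pace and stop on an object; "newtons" is the grip in N (left out, the last holds). Time passes only in rows, so rows that repeat a pose let the fingers close. It gives the time, the measured TCP pose, the force, the opening and the grip force at its end, in the units of the state.
- r.get_state(): the state, without advancing time (a new reading comes with each control period).
- eyes.snapshot(name): name is "scene" or "side" or "wrist"; returns a dict with "frame" (384x512x3 uint8, red, green, blue), "z_map" (384x512 float32, m along the optical axis (not along the pixel's ray), 0 where there is no reading), "intrinsics" (3x3 intrinsics, pixels), "world_to_cam" (4x4, takes a point from world to camera coordinates). Camera axes: x right, y down, z forward; pixel columns grow to the right and rows downward; lengths in m; the calibration is good to about 2 mm. The wrist camera is an equidistant fisheye: a pixel r from the principal point sees the ray r / f radians off the axis. A picture is of the moment at which its call begins.
- finish_job(): hands the job in; it is judged then, once.
The state is a dict: "clock": time; "q": joint angles; "qd": joint speeds; "joint_torque": joint torques, N m; "tool_pos": TCP position; "eef_rot": TCP orientation; "contact_force": force on the tool from outside, world axes, zero at the start; "moment": the same for the moment, N m; "opening": opening from 0.0 (shut) to 1.0 (fully open); "finger_force": force on a finger pad.
Only numpy, scipy, OpenCV 4.12 (cv2) and the standard library are available. Lean on these libraries where they do the work, as an engineer would, in place of code of your own. Each camera call takes 0.05 s, during which the arm holds its last target. There are 200 camera calls.

## Task

Make the grater ready: with a fingertip in one of its finger windows, turn the steel grater plate on its tub until the notch in its rim stands over the key on the tub's wall, then press the plate down on its middle until it is fully home. Do not pinch or lift the plate, leave the things round it where they stand, and finish clear of everything.

Things in the scene. Friction and masses are not known exactly. Their poses are not given: they have to be found in the camera images.
- key (a point): point on the tongue of the tub's key: a 12 mm wide round-topped radial tongue on the inside of the tub wall, rigid with it, from 70 to 90 mm off the axis, directly below a 16 mm wide upright block (34 mm high, its top 79 mm above the table) on the tub's rim. The point is on top of the tongue, 76 mm from the axis, 60.5 mm above the table. The tub is a grey round collecting tub fixed to the table, 194 mm across, 60 mm high, open at the top
- notch (a point): middle of the notch in the grater plate's rim, 76 mm from the axis, at the underside of the plate. The plate is a steel disc, 164 mm across, 6 mm thick, on a collar on the tub's upright centre post, its underside 62 mm above the table at the start and 52 mm when seated (its top then 2 mm below the tub's rim). The notch is open to the rim, runs in to 64 mm from the axis and is 21 mm wide at this point; there is only one
- window_a (a point): middle of one of the two finger windows through the plate, at its top face, 44 mm from the axis, a quarter turn anticlockwise (seen from above) from the notch. A window reaches from 20 to 68 mm from the axis and 30 degrees to each side, so it is 48 mm long radially and 44 mm wide at this point. Below it the tub is empty down to 5 mm above the table, apart from the collar within 16 mm of the axis
- window_b (a point): middle of the other finger window, alike, opposite window_a (a quarter turn clockwise from the notch)
- boss_top (a point): top of the low dome in the middle of the plate, on the axis, 8.5 mm above the plate's top face (76.5 mm above the table at the start); the dome is 40 mm across and is the place to press
- turn (a joint): turn of the plate about the upright axis, rad, anticlockwise from above positive, free to go round either way; 0 or any whole number of turns: the notch is straight above the key. It stays where it is left; friction 0.06 N m (about 1.5 N at a window's middle)
- plate (a joint): how far the plate is pressed down, m: 0 at the start, 0.010 seated on its firm stop, negative if lifted. It stays where it is left; sliding it takes about 4 N. With the notch off the key the rim meets the tongue after 1.5 mm; the tongue gives about 1 mm per 4 N, leaves the plate 2 to 3 mm down, and it still turns. When pressed, the round tongue draws in a notch up to 0.08 rad off
- timer: white domed wind-up kitchen timer, 67 mm across, 55 mm high, in front of the tub to the right; loose, a bystander; origin at the centre of its underside
- garlic: bulb of garlic, about 50 mm, in front of the tub; loose, a bystander; origin at the centre of its underside
- jam_jar: glass jam jar with a yellow cap, 71 mm across, 102 mm high, right of the tub; loose, a bystander; origin at the centre of its underside
- spice_jar_a: spice jar with a tall cap, 45 mm across, 106 mm high, at the left edge, the nearer one; loose, a bystander; origin at the centre of its underside
- spice_jar_b: spice jar like the other, at the left edge, the farther one; loose, a bystander; origin at the centre of its underside
- lime: green lime, 52x45x45 mm, right of the timer; loose, a bystander; origin at the centre of its underside

How it is judged:
On the way, in this order (a step that is already met when the one before it is completed fails the run):
1. the notch stands over the key, the plate not yet pressed down (horizontal distance between notch and key below 0.012 m and value of joint plate below 0.005 m), for 0.05 s.
2. the plate is pressed down over the key (horizontal distance between notch and key below 0.007 m and value of joint plate above 0.0085 m), for 0.2 s.
At the end, for the whole second after the job is handed in: The notch is over the key (within 7 mm), the plate is down by at least 8.5 of its 10 mm and at rest, and no bystander has moved more than 20 mm (all of step 2 and not (distance of any of timer, garlic, jam_jar, spice_jar_a, spice_jar_b, lime from where it was at the start of the episode above 0.02 m) and velocity of joint turn between -0.02 and 0.02 rad/s and velocity of joint plate between -0.02 and 0.02 m/s); the robot touches nothing.
It fails at once if the plate was lifted more than 4 mm (value of joint plate below -0.004 m).
It fails at once if a bystander was moved more than 20 mm (distance of any of timer, garlic, jam_jar, spice_jar_a, spice_jar_b, lime from where it was at the start of the episode above 0.02 m).
It also fails if it takes over 43 s, if anything falls off the work surface, if the arm or the gripper's body presses on something with over 40 N, if the wrist force passes 120 N, or if a joint passes its speed limit or range.

## Working session

There is one attempt and no reset: what is moved stays moved. The work goes in short steps, Python scripts to look and compute and a tool call to move; the robot and the scene stay as the last step left them, time stands still between calls to the robot, and variables do not carry over. Pictures are saved under pics/ and viewed, at most 10 in all, crops included, and the job is handed in when it is done.

Besides the shell and the picture viewer there is one more tool, called after "Request:" as name(argument=value, ...), one argument or row to a line, values as JSON. move_arm: Moves the arm, as the interface text tells. Its arguments: {"type":"object","properties":{"motion":{"type":"array","items":{"type":"array","items":{"type":"number"}}},"newtons":{"type":"number"}},"required":["motion"]}

```bash
mkdir -p pics; cat > h.py <<'E'
import numpy as np, cv2
from plant import r, eyes, finish_job
def snap(n,f=None):
    s=eyes.snapshot(n)
    if f: cv2.imwrite('pics/'+f,s['frame'][:,:,::-1])
    return s
def pts(s):
    K=s['intrinsics'];z=s['z_map'];v,u=np.mgrid[:z.shape[0],:z.shape[1]]
    P=np.stack([(u-K[0,2])/K[0,0]*z,(v-K[1,2])/K[1,1]*z,z],-1)
    T=np.linalg.inv(s['world_to_cam']);return P@T[:3,:3].T+T[:3,3]
E
python3 - <<'E'
from h import *
a=snap('scene','a.png');b=snap('side','b.png')
cv2.imwrite('pics/ab.png',cv2.resize(np.hstack([a['frame'],b['frame']])[:,:,::-1],(800,300)))
for s in(a,b):
    T=np.linalg.inv(s['world_to_cam']);print(T[:3,3].round(3),T[:3,2].round(2))
np.set_printoptions(precision=3,suppress=True)
st=r.get_state();print({k:np.round(v,3) for k,v in st.items()})
E
```

```text
[-0.324 -0.631  0.662] [ 0.6   0.64 -0.48]
[-0.148  0.997  0.65 ] [ 0.47 -0.73 -0.49]
{'clock': np.float64(0.1), 'q': array([-1.249,  0.69 , -0.195,  1.566,  0.157,  0.903, -0.215]), 'qd': array([ 0.002, -0.004,  0.001, -0.001,  0.   ,  0.   ,  0.001]), 'joint_torque': array([ -0.004, -52.85 ,  -1.272, -15.384,  -0.053,   0.002,   0.   ]), 'tool_pos': array([0.177, 0.599, 0.203]), 'eef_rot': array([ 0.143,  0.99 , -0.001, -0.   ]), 'contact_force': array([0.065, 0.044, 0.382]), 'moment': array([ 0.028, -0.038, -0.007]), 'finger_force': np.float64(0.0), 'opening': np.float64(1.001)}
```

View pics/a.png

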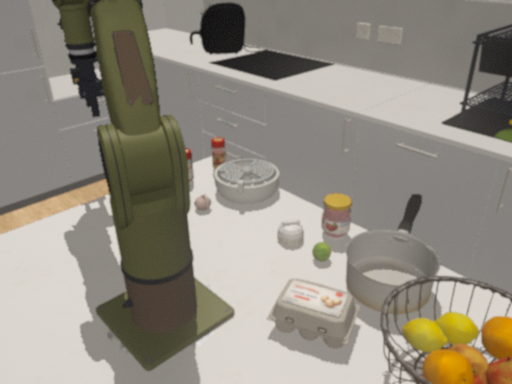

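View pics/b.png

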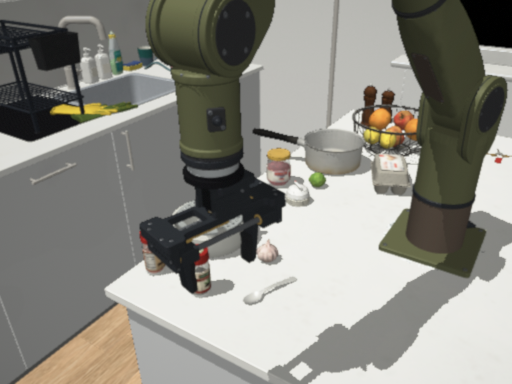

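The scene view shows the tub around (247,180), with the spice jars at (188,165) and (218,152), garlic (203,202), timer (290,232), jam jar (337,215) and lime (321,251). In the side view the gripper hides the tub.

```bash
python3 - <<'E'
from h import *
np.set_printoptions(precision=3,suppress=True)
a=snap('scene');P=pts(a)
for n,(u,v) in dict(boss=(247,172),rimL=(217,178),rimR=(278,178),sA=(188,155),sB=(218,143),garlic=(203,202),timer=(290,228),jam=(337,200)).items(): print(n,P[v,u])
sub=P[150:210,205:290].reshape(-1,3)
m=(sub[:,2]>.052)&(sub[:,2]<.085)
q=sub[m];print(len(q),q[:,:2].min(0),q[:,:2].max(0),np.median(q,0))
h=(q[:,2]>.074);print(q[h])
cv2.imwrite('pics/c.png',cv2.resize(a['frame'][145:215,200:295,::-1],(760,560),interpolation=cv2.INTER_CUBIC))
w=snap('wrist','w0.png');T=np.linalg.inv(w['world_to_cam']);print(T,w['intrinsics'])
E
```

```text
boss [0.457 0.25  0.069]
rimL [0.381 0.296 0.06 ]
rimR [0.523 0.188 0.048]
sA [0.366 0.413 0.099]
sB [0.484 0.415 0.102]
garlic [0.296 0.254 0.032]
timer [ 0.36  -0.013  0.045]
jam [ 0.467 -0.067  0.103]
1494 [0.369 0.168] [0.565 0.448] [0.458 0.254 0.067]
[[0.472 0.428 0.077]
 [0.472 0.423 0.079]
 [0.481 0.43  0.074]
 [0.481 0.424 0.076]
 [0.481 0.419 0.078]
 [0.482 0.415 0.078]
 [0.487 0.416 0.077]
 [0.491 0.416 0.076]
 [0.491 0.412 0.077]
 [0.497 0.414 0.074]
 [0.477 0.424 0.074]
 [0.478 0.416 0.076]
 [0.481 0.414 0.076]
 [0.484 0.413 0.075]
 [0.468 0.276 0.076]
 [0.471 0.274 0.075]
 [0.472 0.271 0.076]
 [0.474 0.269 0.076]
 [0.476 0.266 0.076]
 [0.479 0.266 0.075]
 [0.459 0.274 0.076]
 [0.46  0.271 0.077]
 [0.464 0.272 0.075]
 [0.465 0.268 0.076]
 [0.468 0.266 0.076]
 [0.471 0.265 0.075]
 [0.47  0.26  0.077]
 [0.476 0.262 0.074]
 [0.473 0.255 0.078]
 [0.455 0.27  0.075]
 [0.457 0.268 0.076]
 [0.46  0.266 0.075]
 [0.46  0.263 0.076]
 [0.462 0.26  0.077]
 [0.464 0.258 0.076]
 [0.468 0.258 0.075]
 [0.469 0.255 0.076]
 [0.454 0.265 0.074]
 [0.464 0.254 0.075]
 [0.391 0.214 0.08 ]
 [0.393 0.213 0.08 ]
 [0.395 0.211 0.08 ]
 [0.402 0.214 0.076]
 [0.4   0.207 0.079]
 [0.387 0.21  0.08 ]
 [0.393 0.213 0.077]
 [0.395 0.211 0.077]
 [0.395 0.206 0.079]
 [0.397 0.204 0.079]
 [0.402 0.206 0.076]
 [0.387 0.21  0.077]
 [0.389 0.208 0.077]
 [0.39  0.204 0.078]
 [0.393 0.205 0.077]
 [0.391 0.197 0.081]
 [0.4   0.204 0.074]
 [0.381 0.208 0.077]
 [0.381 0.203 0.079]
 [0.384 0.203 0.078]
 [0.386 0.201 0.078]
 [0.392 0.203 0.075]
 [0.393 0.199 0.076]
 [0.382 0.205 0.074]
 [0.387 0.201 0.074]]
[[ 0.284  0.921  0.268  0.107]
 [ 0.959 -0.271 -0.082  0.62 ]
 [-0.003  0.28  -0.96   0.384]
 [ 0.     0.     0.     1.   ]] [[297.319   0.    248.938]
 [  0.    297.319 188.473]
 [  0.      0.      1.   ]]
```

View pics/c.png

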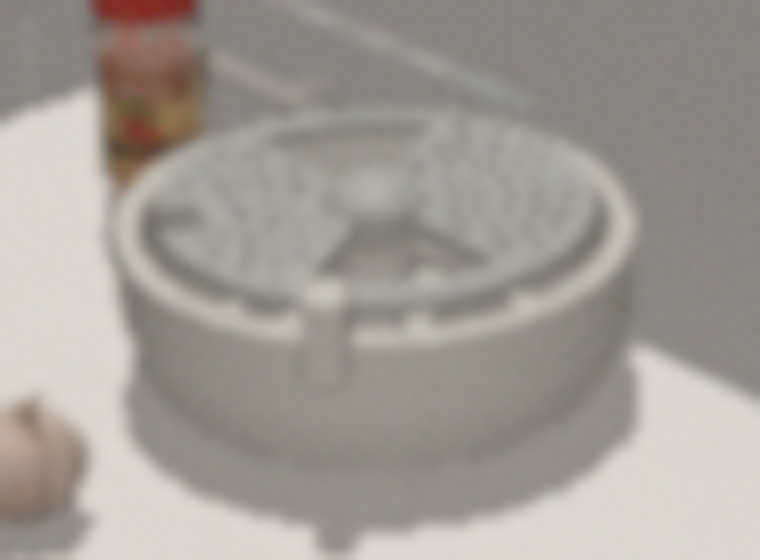

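View pics/w0.png

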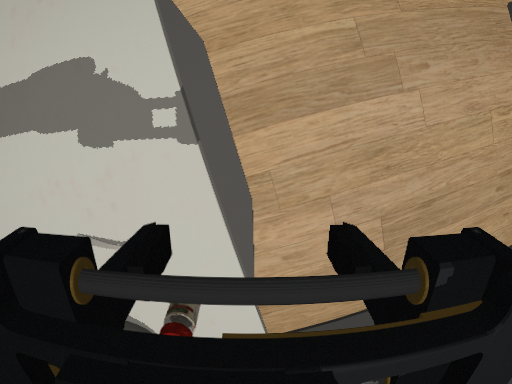

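The crop shows the key block at (322,310), which is (0.39,0.206) in the world. The notch is at the left edge (175,215), the boss at (375,195), and the windows are the near one (410,255) and the far one (345,140). The wrist view doesn't include the tub yet. The notch needs to turn roughly +60° to reach the key, so I'll move over the tub with the fingers shut and look from close up.

Request:
move_arm(
  motion=[
    [-45, -24, -10, 0, 0, 0, 1],
    [-90, -48, -20, 0, 0, 0, 1],
    [-135, -72, -30, 0, 0, 0, 1],
    [-180, -96, -40, 0, 0, 0, 1],
    [-225, -120, -47, 0, 0, 0, 1],
  ],
  newtons=20,
)

```text
clock: 0.82
tool_pos: [0.3602, 0.4192, 0.2508]
eef_rot: [0.143, 0.99, 0.0, 0.0]
contact_force: [0.2, 1.1, 0.1]
opening: 0.457
finger_force: 0.0
```

Request:
move_arm(
  motion=[
    [-45, -24, 0, 0, 0, 0, 1],
    [-90, -48, 0, 0, 0, 0, 1],
    [-135, -72, 0, 0, 0, 0, 1],
    [-180, -96, 0, 0, 0, 0, 1],
    [-225, -120, 0, 0, 0, 0, 1],
  ],
)

```text
clock: 1.45
tool_pos: [0.5417, 0.2402, 0.2503]
eef_rot: [0.143, 0.99, 0.0, -0.0]
contact_force: [0.5, 0.0, -0.2]
opening: 0.004
finger_force: 0.0
```

Request:
move_arm(
  motion=[
    [0, 0, 0, 0, 0, 0, 1],
    [0, 0, 0, 0, 0, 0, 1],
    [0, 0, 0, 0, 0, 0, 1],
  ],
)

```text
clock: 1.82
tool_pos: [0.5395, 0.2432, 0.2505]
eef_rot: [0.142, 0.99, 0.0, -0.0]
contact_force: [0.9, 0.5, 0.9]
opening: 0.002
finger_force: 0.0
```

```bash
python3 - <<'E'
from h import *
w=snap('wrist','w1.png')
print(np.linalg.inv(w['world_to_cam']).round(3))
E
```

```text
[[ 0.281  0.922  0.268  0.469]
 [ 0.96  -0.269 -0.079  0.264]
 [-0.001  0.279 -0.96   0.432]
 [ 0.     0.     0.     1.   ]]
```

View pics/w1.png

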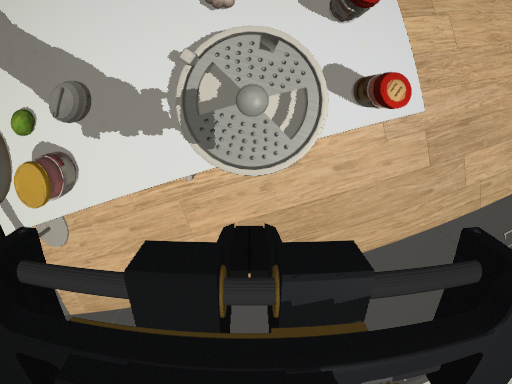

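A good close view: boss (252,100), notch (269,43), key block (188,57), windows near (210,90) and (293,115). Next I'll cast rays from these pixels and refine the boss and notch with masks.

```bash
cat >> h.py <<'E'
def cast(s,uv,z):
    K=s['intrinsics'];T=np.linalg.inv(s['world_to_cam']);uv=np.atleast_2d(uv).astype(float)
    d=(uv-K[:2,2])/K[0,0];t=np.hypot(*d.T)[:,None]
    ray=np.hstack([d/np.maximum(t,1e-9)*np.sin(t),np.cos(t)])@T[:3,:3].T
    return T[:3,3]+ray*((z-T[2,3])/ray[:,2:])
def proj(s,p):
    p=s['world_to_cam']@np.append(p,1);t=np.arctan2(np.hypot(*p[:2]),p[2])
    return s['intrinsics'][:2,2]+s['intrinsics'][0,0]*t*p[:2]/np.hypot(*p[:2])
def fitc(p):
    x=np.linalg.lstsq(np.c_[2*p,np.ones(len(p))],(p**2).sum(1),rcond=None)[0]
    return x[:2],np.sqrt(x[2]+x[:2]@x[:2])
E
python3 - <<'E'
from h import *
np.set_printoptions(precision=4,suppress=True)
w=snap('wrist')
# outer rim edge by hand-read pixels
C=cast(w,[252,100],.0765)[0];print('boss',C)
f=w['frame']
# unwrap plate top: polar map about C at z=.068 ; and rim at .06
def polar(z,rs,C):
    th=np.radians(np.arange(0,360,1.));out=[]
    m=np.array([[proj(w,[C[0]+a*np.cos(t),C[1]+a*np.sin(t),z]) for t in th] for a in rs]).astype(np.float32)
    return cv2.remap(cv2.cvtColor(f,cv2.COLOR_RGB2GRAY),m[...,0],m[...,1],cv2.INTER_LINEAR)
# rim circle: rim is the bright annulus (saturation differs); use brightest radius per angle
rs=np.arange(.082,.106,.0005);g=polar(.06,rs,C).astype(float)
th=np.radians(np.arange(360.))
grad=np.diff(cv2.GaussianBlur(g,(1,5),0),axis=0);k=grad[:24].argmax(0)
p=C[:2]+rs[k][:,None]*np.c_[np.cos(th),np.sin(th)]
c,R=fitc(p)
for _ in range(5):
    e=abs(np.hypot(*(p-c).T)-R);q=p[e<.0015];c,R=fitc(q)
print('rim inner',c,R,len(q))
for n,uv,z in(('block',[188,57],.079),('notch',[269,43],.068),('wa',[210,90],.068),('wb',[293,115],.068)):
    x=cast(w,uv,z)[0,:2];d=x-c;print(n,x,np.hypot(*d),np.degrees(np.arctan2(d[1],d[0])))
g=polar(.068,[.066,.068,.070,.072,.074],c).mean(0);dk=np.where(g<g.mean()-30)[0];print('dark deg',dk)
g=polar(.079,np.arange(.088,.097,.002),c).mean(0);print('block bright',g[200:240].round())
cv2.imwrite('pics/pol.png',polar(.068,np.arange(0,.1,.0005),c))
E
```

```text
boss [0.4654 0.2682 0.0765]
rim inner [0.4651 0.2682] 0.08760139080902661 332
block [0.3927 0.2108] 0.0923523509770308 -141.54415949739933
notch [0.4028 0.3078] 0.0737566172224467 147.50368252652348
wa [0.4387 0.2231] 0.05222949358500476 -120.33356725773399
wb [0.4964 0.3114] 0.05334583031900325 53.99674467534291
dark deg [142 143 144 145 146 147 148 149 150 151 152 153 154 155 156 242 243 244
 245 246 247 248 249 250 251 252 253 254 255 256 257 258 259 260 261 262
 263 264 265 266 267 268 269 270 271 272 273 274 275 276 277 278 279 280
 281 282 283 284 285 286 287 288 289 290 291 292 293 294 295 296 297 298
 299 300]
block bright [151. 149. 148. 148. 151. 152. 151. 149. 149. 149. 149. 149. 147. 136.
 169. 183. 188. 188. 184. 184. 184. 178. 143. 116. 147. 149. 149. 151.
 151. 150. 151. 151. 153. 152. 149. 152. 149. 150. 151. 146.]
```

View pics/pol.png

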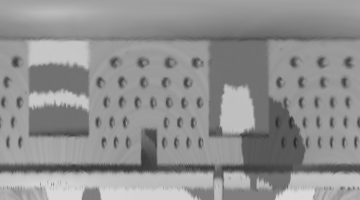

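Measured: axis (0.465,0.268) with the inner rim at 87.6 mm, notch at 148.8°, windows centred at 58.7° and 238.7°, and key at 218.2°. These agree with the sizes given. The plate must turn about +69°, so I'll go over window A with the finger line radial.

Request:
move_arm(
  motion=[
    [30, -14, 20, 0, 0, 5, 1],
    [60, -28, 40, 0, 0, 10, 1],
    [90, -41, 70, 0, 0, 15, 1],
    [90, -41, 110, 0, 0, 15, 1],
    [90, -41, 150, 0, 0, 15, 1],
  ],
)

```text
clock: 2.55
tool_pos: [0.4425, 0.2289, 0.1]
eef_rot: [0.27, 0.963, 0.001, 0.0]
contact_force: [0.5, -0.2, 0.1]
opening: 0.006
finger_force: 0.0
```

Request:
move_arm(
  motion=[
    [0, 0, 0, 0, 0, 0, 1],
    [0, 0, 0, 0, 0, 0, 1],
  ],
)

```text
clock: 2.8
tool_pos: [0.4433, 0.2285, 0.1015]
eef_rot: [0.271, 0.963, 0.001, 0.0]
contact_force: [-0.3, 0.6, -0.5]
opening: 0.006
finger_force: 0.0
```

```bash
python3 - <<'E'
from h import *
np.set_printoptions(precision=4,suppress=True)
st=r.get_state();C=np.array([.4651,.2682]);d=st['tool_pos'][:2]-C
print(st['q'],st['tool_pos'],st['eef_rot'],np.hypot(*d),np.degrees(np.arctan2(d[1],d[0]))%360)
a=snap('side','s1.png')
snap('wrist','w2.png')
E
```

```text
[-0.5003  0.6938 -0.1097  2.0398  0.1741  0.4149  0.2777] [0.4433 0.2285 0.1015] [0.271  0.9626 0.0007 0.0005] 0.04526150405575649 241.2255016299862
```

View pics/w2.png

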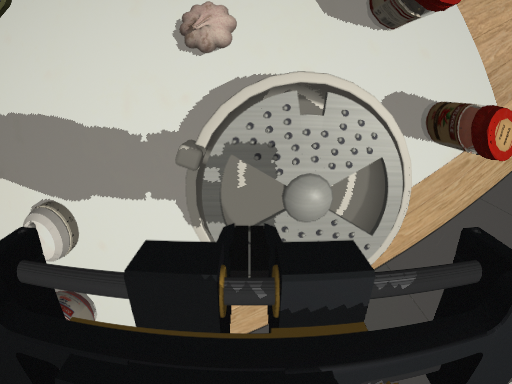

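The fingers sit above window A (the view shows the window at (240,190), boss (308,198), notch (313,100) and key (190,153)). Descending into the window.

Request:
move_arm(
  motion=[
    [0, 0, 15, 0, 0, 0, 1],
    [0, 0, 30, 0, 0, 0, 1],
    [0, 0, 40, 0, 0, 0, 1],
    [0, 0, 46, 0, 0, 0, 1],
    [0, 0, 46, 0, 0, 0, 1],
  ],
)

```text
clock: 3.52
tool_pos: [0.4426, 0.2276, 0.0541]
eef_rot: [0.271, 0.962, -0.0, -0.0]
contact_force: [-0.3, -1.6, 0.6]
opening: 0.006
finger_force: 0.0
```

Request:
move_arm(
  motion=[
    [-6.4, 0.4, 0, 0, 0, -8, 1],
    [-12.7, 1.8, 0, 0, 0, -16, 1],
    [-18.7, 4, 0, 0, 0, -24, 1],
    [-24.4, 7, 0, 0, 0, -32, 1],
    [-29.6, 10.8, 0, 0, 0, -40, 1],
  ],
)

```text
clock: 4.15
tool_pos: [0.4742, 0.2213, 0.0548]
eef_rot: [-0.076, 0.997, -0.0, 0.0]
contact_force: [0.0, 0.5, 0.1]
opening: 0.006
finger_force: 0.0
```

```bash
cat > m.py <<'E'
from h import *
np.set_printoptions(precision=4,suppress=True)
st=r.get_state();C=np.array([.4651,.2682]);d=st['tool_pos'][:2]-C
q=st['eef_rot'];print(st['q'],st['tool_pos'],'r',np.hypot(*d),'ang',np.degrees(np.arctan2(d[1],d[0]))%360,'y-axis',np.degrees(np.arctan2(q[1]**2-q[0]**2,2*q[0]*q[1])),'F',st['contact_force'])
w=snap('wrist')
import sys
Z=float(sys.argv[1]);th=np.radians(np.arange(360.));rs=np.arange(0,.1,.0005)
m=np.array([[proj(w,[C[0]+a*np.cos(t),C[1]+a*np.sin(t),Z]) for t in th] for a in rs]).astype(np.float32)
cv2.imwrite('pics/'+sys.argv[2],cv2.resize(cv2.remap(w['frame'],m[...,0],m[...,1],cv2.INTER_LINEAR)[:,:,::-1],(720,400)))
cv2.imwrite('pics/w_'+sys.argv[2],w['frame'][:,:,::-1])
E
python3 m.py .068 p3.png
```

```text
[-0.3672  0.805  -0.2614  1.987   0.4877  0.4096  0.7204] [0.4742 0.2213 0.0548] r 0.0477575688452966 ang 281.00947001439675 y-axis 98.75636806796695 F [0.019  0.47   0.0517]
```

View pics/p3.png

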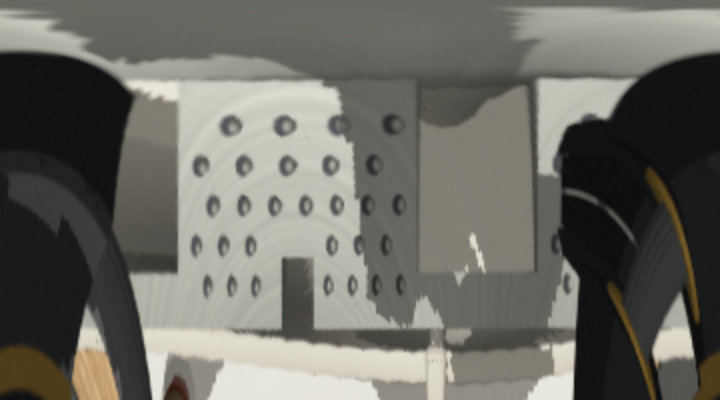

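The plate still appears to be at 149°, which is odd given the finger's position, so I'll check the raw view.

View pics/w_p3.png

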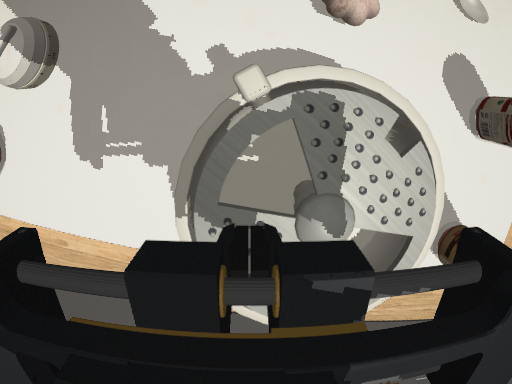

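```bash
python3 - <<'E'
from h import *
np.set_printoptions(precision=4,suppress=True)
w=snap('wrist');print(np.linalg.inv(w['world_to_cam']))
K=w['intrinsics'];T=np.linalg.inv(w['world_to_cam']);z=w['z_map']
v,u=np.mgrid[:384,:512];d=(np.stack([u,v],-1)-K[:2,2])/K[0,0];t=np.linalg.norm(d,axis=-1)
ray=np.dstack([d/np.maximum(t,1e-9)[...,None]*np.tan(t)[...,None],np.ones_like(t)])
P=(ray*z[...,None])@T[:3,:3].T+T[:3,3]
np.save('P.npy',P)
g=w['frame'].astype(int).sum(2)
for v in range(190,262,6): print(v,[(u,P[v,u].round(3).tolist(),int(g[v,u])) for u in (236,246,258)])
print('proj TCP',proj(w,r.get_state()['tool_pos']))
E
```

```text
[[-0.1554  0.9478  0.2784  0.4027]
 [ 0.9878  0.1494  0.0427  0.2103]
 [-0.0011  0.2817 -0.9595  0.236 ]
 [ 0.      0.      0.      1.    ]]
190 [(236, [0.473, 0.21, 0.004], 370), (246, [0.472, 0.218, 0.004], 371), (258, [0.47, 0.228, 0.005], 371)]
196 [(236, [0.477, 0.211, 0.006], 370), (246, [0.477, 0.219, 0.005], 370), (258, [0.475, 0.229, 0.005], 372)]
202 [(236, [0.483, 0.212, 0.005], 364), (246, [0.482, 0.22, 0.005], 372), (258, [0.48, 0.23, 0.005], 371)]
208 [(236, [0.465, 0.212, 0.067], 290), (246, [0.464, 0.218, 0.068], 277), (258, [0.464, 0.225, 0.065], 201)]
214 [(236, [0.468, 0.213, 0.068], 292), (246, [0.468, 0.219, 0.068], 288), (258, [0.466, 0.226, 0.068], 556)]
220 [(236, [0.472, 0.213, 0.069], 291), (246, [0.472, 0.219, 0.068], 292), (258, [0.47, 0.226, 0.068], 248)]
226 [(236, [0.467, 0.213, 0.09], 47), (246, [0.466, 0.218, 0.09], 42), (258, [0.465, 0.225, 0.09], 45)]
232 [(236, [0.466, 0.214, 0.099], 49), (246, [0.466, 0.219, 0.098], 47), (258, [0.465, 0.225, 0.098], 50)]
238 [(236, [0.466, 0.214, 0.107], 40), (246, [0.466, 0.219, 0.105], 40), (258, [0.464, 0.224, 0.106], 49)]
244 [(236, [0.466, 0.214, 0.113], 38), (246, [0.465, 0.219, 0.113], 49), (258, [0.465, 0.224, 0.111], 48)]
250 [(236, [0.466, 0.214, 0.118], 41), (246, [0.468, 0.219, 0.113], 42), (258, [0.465, 0.224, 0.118], 45)]
256 [(236, [0.466, 0.214, 0.124], 39), (246, [0.471, 0.22, 0.114], 45), (258, [0.465, 0.224, 0.123], 47)]
proj TCP [248.8666 217.2363]
```

```bash
python3 - <<'E'
from h import *
np.set_printoptions(precision=3,suppress=True)
t=r.get_state()['tool_pos']
for n in('scene','side'):
    s=snap(n);P=pts(s);d=P[...,:2]-t[:2]
    m=(np.hypot(d[...,0],d[...,1])<.035)&(P[...,2]>.04)&(P[...,2]<.16)
    g=s['frame'].max(2)
    dk=m&(g<75)
    print(n,m.sum(),dk.sum())
    for lo in np.arange(.05,.15,.006):
        k=dk&(P[...,2]>=lo)&(P[...,2]<lo+.006)
        if k.any():
            q=P[k]-t;print(round(lo,3),k.sum(),q[:,:2].min(0),q[:,:2].max(0))
E
```

```text
scene 433 183
0.092 7 [-0.01  -0.013] [-0.003  0.   ]
0.098 17 [-0.012 -0.019] [0.009 0.004]
0.104 17 [-0.01  -0.018] [0.003 0.011]
0.11 24 [-0.011 -0.021] [0.009 0.007]
0.116 22 [-0.01  -0.021] [0.008 0.009]
0.122 20 [-0.01 -0.02] [0.009 0.007]
0.128 21 [-0.01  -0.024] [0.007 0.008]
0.134 25 [-0.011 -0.023] [0.009 0.012]
0.14 17 [-0.013 -0.024] [0.007 0.012]
0.146 5 [-0.015 -0.034] [-0.006  0.004]
side 465 208
0.086 2 [-0.01  -0.008] [-0.01  0.  ]
0.092 20 [-0.015 -0.014] [0.004 0.016]
0.098 27 [-0.014 -0.016] [0.005 0.017]
0.104 27 [-0.012 -0.013] [0.003 0.017]
0.11 24 [-0.014 -0.016] [0.    0.018]
0.116 23 [-0.015 -0.017] [-0.001  0.018]
0.122 29 [-0.016 -0.017] [-0.001  0.019]
0.128 27 [-0.015 -0.018] [-0.    0.02]
0.134 16 [-0.015  0.001] [-0.001  0.019]
0.14 7 [-0.016  0.006] [-0.007  0.02 ]
0.146 3 [-0.019  0.021] [-0.017  0.026]
```

All three cameras put the real fingertip at z≈0.090, about 35 mm above the reported TCP. The finger therefore passed over the plate without touching it. I'll go back over the window and descend 35 mm further, watching the force.

Request:
move_arm(
  motion=[
    [6.4, 0.4, 0, 0, 0, 8, 1],
    [12.7, 1.8, 0, 0, 0, 16, 1],
    [18.7, 4, 0, 0, 0, 24, 1],
    [24.4, 7, 0, 0, 0, 32, 1],
    [29.6, 10.8, 0, 0, 0, 40, 1],
  ],
)

```text
clock: 4.97
tool_pos: [0.4422, 0.2279, 0.0546]
eef_rot: [0.274, 0.962, -0.0, 0.0]
contact_force: [-0.5, -0.8, -0.1]
opening: 0.004
finger_force: 0.0
```

Request:
move_arm(
  motion=[
    [0, 0, 0, 0, 0, 0, 1],
    [0, 0, 8, 0, 0, 0, 1],
    [0, 0, 16, 0, 0, 0, 1],
    [0, 0, 16, 0, 0, 0, 1],
  ],
)

```text
clock: 5.48
tool_pos: [0.4424, 0.2272, 0.0375]
eef_rot: [0.271, 0.962, -0.001, -0.001]
contact_force: [0.3, 0.2, -0.3]
opening: 0.008
finger_force: 0.0
```

```bash
cat > tip.py <<'E'
from h import *
np.set_printoptions(precision=3,suppress=True)
st=r.get_state();t=st['tool_pos'];C=np.array([.4651,.2682]);d=t[:2]-C;q=st['eef_rot']
print(t,'r',np.hypot(*d),'ang',np.degrees(np.arctan2(d[1],d[0]))%360,'y',np.degrees(np.arctan2(q[1]**2-q[0]**2,2*q[0]*q[1])),'F',st['contact_force'])
for n in('scene','side'):
    s=snap(n);P=pts(s);d=P[...,:2]-t[:2]
    m=(np.hypot(d[...,0],d[...,1])<.026)&(P[...,2]>.03)&(P[...,2]<.16)&(s['frame'].max(2)<75)
    q=P[m]
    if len(q): print(n,'lowest dark z',np.sort(q[:,2])[:8],'xy mid',((q[:,:2].min(0)+q[:,:2].max(0))/2-t[:2]))
E
python3 tip.py
```

```text
[0.442 0.227 0.038] r 0.046800696422032766 ang 241.04680010157574 y 58.514445826405755 F [ 0.342  0.244 -0.35 ]
scene lowest dark z [0.077 0.079 0.079 0.08  0.08  0.081 0.083 0.083] xy mid [-0.011 -0.002]
side lowest dark z [0.065 0.074 0.075 0.075 0.075 0.075 0.076 0.076] xy mid [-0.007 -0.   ]
```

The tip is now at about 0.074, so the 36 mm offset holds. Going down 20 mm more.

Request:
move_arm(
  motion=[
    [0, 0, 5, 0, 0, 0, 1],
    [0, 0, 10, 0, 0, 0, 1],
    [0, 0, 15, 0, 0, 0, 1],
    [0, 0, 20, 0, 0, 0, 1],
    [0, 0, 20, 0, 0, 0, 1],
  ],
)

```text
clock: 6.2
tool_pos: [0.4426, 0.2276, 0.018]
eef_rot: [0.271, 0.962, -0.0, -0.0]
contact_force: [-0.3, 0.8, 0.5]
opening: -0.001
finger_force: 0.0
```

Request:
move_arm(
  motion=[
    [-6.4, 0.4, 0, 0, 0, -8, 1],
    [-12.7, 1.8, 0, 0, 0, -16, 1],
    [-18.7, 4, 0, 0, 0, -24, 1],
    [-24.4, 7, 0, 0, 0, -32, 1],
    [-29.6, 10.8, 0, 0, 0, -40, 1],
  ],
)

```text
clock: 6.82
tool_pos: [0.4727, 0.2211, 0.0184]
eef_rot: [-0.077, 0.997, -0.0, -0.001]
contact_force: [-2.1, 0.2, 0.0]
opening: 0.004
finger_force: 1.0
```

```bash
cat > ang.py <<'E'
# rotation of plate: dark notch in polar unwrap r .066-.076 ; window edges; key block
from h import *
import sys
np.set_printoptions(precision=4,suppress=True)
Z=float(sys.argv[1]) if len(sys.argv)>1 else .068
st=r.get_state();t=st['tool_pos'];C=np.array([.4651,.2682]);d=t[:2]-C;q=st['eef_rot']
print(t,'r',np.hypot(*d),'ang',np.degrees(np.arctan2(d[1],d[0]))%360,'y',np.degrees(np.arctan2(q[1]**2-q[0]**2,2*q[0]*q[1])),'F',st['contact_force'],'q7',st['q'][6])
w=snap('wrist');K=w['intrinsics'];T=np.linalg.inv(w['world_to_cam']);z=w['z_map']
v,u=np.mgrid[:384,:512];d=(np.stack([u,v],-1)-K[:2,2])/K[0,0];tt=np.linalg.norm(d,axis=-1)
P=(np.dstack([d/np.maximum(tt,1e-9)[...,None]*np.tan(tt)[...,None],np.ones_like(tt)])*z[...,None])@T[:3,:3].T+T[:3,3]
D=P[...,:2]-C;R=np.hypot(D[...,0],D[...,1]);A=np.degrees(np.arctan2(D[...,1],D[...,0]))%360
# use ray crossing with plate plane: deep pixels = holes. cast each pixel to plane Z
Q=cast(w,np.stack([u.ravel(),v.ravel()],-1),Z).reshape(384,512,3)
D=Q[...,:2]-C;Rq=np.hypot(D[...,0],D[...,1]);Aq=np.degrees(np.arctan2(D[...,1],D[...,0]))%360
def runs(lo,hi,cond):
    m=(Rq>lo)&(Rq<hi)&(v<222);b=Aq[m].astype(int)//2;c=cond[m]
    n=np.bincount(b,minlength=180);f=np.bincount(b,weights=c,minlength=180)/np.maximum(n,1)
    return [(int(i*2),round(float(f[i]),1)) for i in range(180) if n[i]>0 and f[i]>.3]
hole=(P[...,2]<Z-.012)&(z>0)
print('notch(2deg bins)',runs(.069,.075,hole));print('window',runs(.035,.060,hole))
Hm=(P[...,2]>.073)&(P[...,2]<.085)
D=P[...,:2]-C;R=np.hypot(D[...,0],D[...,1]);A=np.degrees(np.arctan2(D[...,1],D[...,0]))%360
k=(P[...,2]>.075)&(P[...,2]<.083)&(R>.086)&(R<.1)&(v<222)
if k.any(): print('key block',np.percentile(A[k],[2,50,98]),k.sum())
print('boss z',np.percentile(P[...,2][(R<.02)&(v<222)&(P[...,2]<.08)],[50,95]) )
E
python3 ang.py
```

```text
[0.4727 0.2211 0.0184] r 0.04773206289041949 ang 279.102772079989 y 98.80846562191216 F [-2.0823  0.2349  0.0089] q7 0.6790875910048687
notch(2deg bins) [(168, 0.7), (170, 1.0), (172, 1.0), (174, 1.0), (176, 1.0), (178, 1.0), (180, 1.0)]
window [(234, 0.9), (236, 1.0), (238, 1.0), (240, 1.0), (242, 1.0), (244, 1.0), (246, 1.0), (248, 1.0), (250, 1.0), (252, 1.0), (254, 1.0), (256, 1.0), (258, 1.0), (260, 1.0)]
key block [213.1674 217.8469 222.3418] 1286
boss z [0.0061 0.0698]
```

The plate is turning: notch at ~174.5° and key at 217.8°, so about 43° remain. I'll go 40° more.

Request:
move_arm(
  motion=[
    [-6.4, 0.4, 0, 0, 0, -8, 1],
    [-12.7, 1.8, 0, 0, 0, -16, 1],
    [-18.7, 4, 0, 0, 0, -24, 1],
    [-24.4, 7, 0, 0, 0, -32, 1],
    [-29.6, 10.8, 0, 0, 0, -40, 1],
  ],
)

```text
clock: 7.5
tool_pos: [0.5011, 0.235, 0.0183]
eef_rot: [-0.412, 0.911, -0.001, -0.001]
contact_force: [-1.1, -2.4, 0.6]
opening: 0.004
finger_force: 1.0
```

```bash
python3 ang.py
```

```text
[0.5011 0.235  0.0183] r 0.048928544351743666 ang 317.30132250898737 y 138.6105512473779 F [-1.1379 -2.4436  0.5812] q7 1.1790782494975929
notch(2deg bins) [(206, 0.7), (208, 1.0), (210, 1.0), (212, 1.0), (214, 1.0), (216, 0.9), (218, 0.3)]
window [(272, 0.8), (274, 1.0), (276, 1.0), (278, 1.0), (280, 1.0), (282, 1.0), (284, 1.0), (286, 1.0), (288, 1.0), (290, 1.0), (292, 1.0), (294, 1.0), (296, 1.0), (298, 1.0)]
key block [213.6743 218.7493 222.6752] 1002
boss z [0.0055 0.0687]
```

Request:
move_arm(
  motion=[
    [-2, 0.1, 0, 0, 0, -2.5, 1],
    [-3.8, 0.2, 0, 0, 0, -4.5, 1],
    [-3.8, 0.2, 0, 0, 0, -4.5, 1],
    [-3.8, 0.2, 0, 0, 0, -4.5, 1],
  ],
)

```text
clock: 8.05
tool_pos: [0.5039, 0.2393, 0.0184]
eef_rot: [-0.446, 0.895, -0.0, 0.0]
contact_force: [1.1, -2.7, -0.2]
opening: 0.008
finger_force: 0.9
```

```bash
python3 ang.py
```

```text
[0.5039 0.2393 0.0184] r 0.048344390308118546 ang 323.3385850038573 y 142.9658860940531 F [ 1.1356 -2.6964 -0.1604] q7 1.2379155919570113
notch(2deg bins) [(212, 0.3), (214, 1.0), (216, 0.9), (224, 0.4), (226, 0.4)]
window [(156, 1.0), (278, 0.4), (280, 1.0), (282, 1.0), (284, 1.0), (286, 1.0), (288, 1.0), (290, 1.0), (292, 1.0), (294, 1.0), (296, 1.0), (298, 1.0), (300, 1.0), (302, 1.0), (304, 1.0)]
key block [213.7475 218.7836 222.7035] 954
boss z [0.0128 0.07  ]
```

Window edge 279°, which puts the notch at about 219–220° against the key at 218.3°. That is within the draw-in range. I'll back off, lift out and re-measure from above.

Request:
move_arm(
  motion=[
    [3, 0, 0, 0, 0, 0, 1],
    [5, 0, -10, 0, 0, 0, 1],
    [5, 0, -40, 0, 0, 0, 1],
    [5, 0, -80, 0, 0, 0, 1],
    [-20, 0, -110, 0, 0, 0, 1],
  ],
)

```text
clock: 8.72
tool_pos: [0.5152, 0.2546, 0.1306]
eef_rot: [-0.446, 0.895, -0.0, -0.0]
contact_force: [1.0, 0.5, 0.3]
opening: 0.005
finger_force: 0.0
```

Request:
move_arm(
  motion=[
    [-20, 20, 0, 0, 0, 0, 1],
    [-40, 40, 0, 0, 0, 0, 1],
    [-40, 40, 0, 0, 0, 0, 1],
    [-40, 40, 0, 0, 0, 0, 1],
  ],
)

```text
clock: 9.22
tool_pos: [0.508, 0.3103, 0.1285]
eef_rot: [-0.446, 0.895, -0.001, -0.0]
contact_force: [-0.6, 0.2, 0.5]
opening: 0.003
finger_force: 0.0
```

```bash
python3 ang.py; python3 m.py .068 p4.png
```

```text
[0.508  0.3103 0.1285] r 0.06012764017933181 ang 44.447561140063925 y 142.987833046566 F [-0.5546  0.2286  0.5384] q7 1.3235909380677273
notch(2deg bins) [(210, 0.3), (212, 1.0), (222, 0.9), (224, 1.0), (226, 0.5)]
window [(100, 1.0), (102, 1.0), (104, 1.0), (106, 1.0), (108, 1.0), (110, 1.0), (112, 1.0), (114, 1.0), (116, 1.0), (118, 1.0), (120, 1.0), (122, 1.0), (124, 1.0), (126, 1.0), (128, 1.0), (130, 1.0), (132, 1.0), (134, 1.0), (136, 1.0), (138, 1.0), (140, 1.0), (142, 1.0), (144, 1.0), (146, 1.0), (148, 1.0), (150, 1.0), (152, 1.0), (154, 1.0), (156, 1.0), (158, 0.5), (278, 0.6), (280, 1.0), (282, 1.0), (284, 1.0), (286, 1.0), (288, 1.0), (290, 1.0), (292, 1.0), (294, 1.0), (296, 1.0), (298, 1.0), (300, 1.0), (302, 1.0), (304, 1.0), (306, 1.0), (308, 1.0), (310, 1.0), (312, 1.0), (314, 1.0), (316, 1.0), (318, 1.0), (320, 1.0), (322, 1.0), (324, 1.0), (326, 1.0), (328, 1.0), (330, 1.0), (332, 1.0), (334, 1.0), (336, 1.0), (338, 0.4)]
key block [213.2221 217.8697 222.4761] 336
boss z [0.0738 0.0769]
[-0.2908  0.8037 -0.6007  1.716   0.5961  0.8133  1.3235] [0.5082 0.3098 0.1284] r 0.05994782549456971 ang 43.993394482881044 y-axis 142.94030709812554 F [ 0.8716  0.4515 -0.5556]
```

View pics/p4.png

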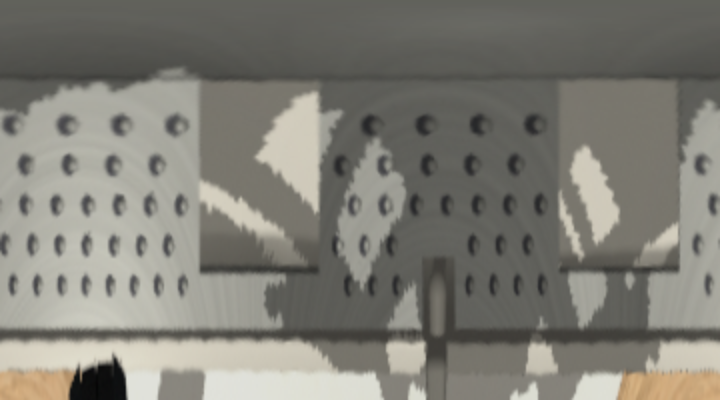

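The last view shows the tongue (x≈436, i.e. 218°) in the middle of the notch (422–454, i.e. 211–227°). Moving over the boss to press.

Request:
move_arm(
  motion=[
    [30, 5, 10, 0, 0, 0, 1],
    [59, 9, 30, 0, 0, 0, 1],
    [59, 9, 55, 0, 0, 0, 1],
    [59, 9, 76, 0, 0, 0, 1],
    [59, 9, 76, 0, 0, 0, 1],
  ],
)

```text
clock: 9.95
tool_pos: [0.4647, 0.268, 0.0514]
eef_rot: [-0.446, 0.895, -0.001, -0.001]
contact_force: [0.1, 0.7, -0.3]
opening: 0.004
finger_force: 0.0
```

Request:
move_arm(
  motion=[
    [0, 0, 4, 0, 0, 0, 1],
    [0, 0, 8, 0, 0, 0, 1],
    [0, 0, 11, 0, 0, 0, 1],
    [0, 0, 14, 0, 0, 0, 1],
  ],
)

```text
clock: 10.45
tool_pos: [0.4655, 0.2699, 0.0388]
eef_rot: [-0.446, 0.895, -0.0, 0.0]
contact_force: [-0.4, 0.0, 4.5]
opening: 0.001
finger_force: 2.2
```

Contact at about 4.5 N, as expected for sliding. Continuing down.

Request:
move_arm(
  motion=[
    [0, 0, 3, 0, 0, 0, 1],
    [0, 0, 6, 0, 0, 0, 1],
    [0, 0, 9, 0, 0, 0, 1],
    [0, 0, 11, 0, 0, 0, 1],
  ],
)

```text
clock: 10.95
tool_pos: [0.4658, 0.2701, 0.0307]
eef_rot: [-0.446, 0.895, -0.001, 0.001]
contact_force: [-7.0, -6.5, 49.7]
opening: 0.003
finger_force: 25.2
```

Request:
move_arm(
  motion=[
    [0, 0, 2, 0, 0, 0, 1],
    [0, 0, 4, 0, 0, 0, 1],
    [0, 0, 4, 0, 0, 0, 1],
  ],
)

```text
clock: 11.32
tool_pos: [0.466, 0.2702, 0.0303]
eef_rot: [-0.447, 0.895, -0.002, 0.003]
contact_force: [-11.6, -9.9, 70.1]
opening: 0.004
finger_force: 35.2
```

Firm stop reached at 10 mm of travel. Retreating straight up and clear.

Request:
move_arm(
  motion=[
    [0, 0, -15, 0, 0, 0, 1],
    [0, 0, -40, 0, 0, 0, 1],
    [0, 0, -80, 0, 0, 0, 1],
    [-30, 0, -120, 0, 0, 0, 1],
    [-60, -9, -140, 0, 0, 0, 1],
  ],
)

```text
clock: 11.95
tool_pos: [0.5088, 0.3139, 0.1654]
eef_rot: [-0.447, 0.895, 0.001, 0.001]
contact_force: [1.4, 1.3, 0.5]
opening: 0.003
finger_force: 0.0
```

Request:
move_arm(
  motion=[
    [0, 0, 0, 0, 0, 0, 1],
    [0, 0, 0, 0, 0, 0, 1],
  ],
)

```text
clock: 12.2
tool_pos: [0.5072, 0.311, 0.162]
eef_rot: [-0.446, 0.895, -0.0, -0.002]
contact_force: [0.1, -0.3, -0.9]
opening: 0.007
finger_force: 0.0
```

```bash
python3 ang.py .058|cut -c1-300; python3 - <<'E'
from h import *
np.set_printoptions(precision=3,suppress=True)
P=pts(snap('scene'))
for n,(u,v) in dict(sA=(188,155),sB=(218,143),garlic=(203,202),timer=(290,228),jam=(337,200)).items(): print(n,P[v,u])
E
```

```text
[0.5072 0.311  0.162 ] r 0.06009448545111619 ang 45.4793680397954 y 143.02092997618502 F [ 0.0828 -0.343  -0.8624] q7 1.3542077809569808
notch(2deg bins) [(210, 0.4), (212, 0.8), (222, 0.9), (224, 1.0), (226, 0.5)]
window [(100, 1.0), (102, 1.0), (104, 1.0), (106, 1.0), (108, 1.0), (110, 1.0), (112, 1.0), (114, 1.0), (116, 1.0), (118, 1.0), (120, 1.0), (122, 1.0), (124, 1.0), (126, 1.0), (128, 1.0), (130, 1.0), (132, 1.0), (134, 1.0), (136, 1.0), (138, 1.0), (140, 1.0), (142, 1.0), (144, 1.0), (146, 1.0), (148
key block [213.1111 217.8819 222.4941] 270
boss z [0.0638 0.067 ]
sA [ 0.06  -0.05   0.349]
sB [0.482 0.414 0.103]
garlic [0.297 0.255 0.031]
timer [ 0.358 -0.015  0.047]
jam [ 0.468 -0.067  0.102]
```

```bash
python3 -c "
from h import *
print(finish_job())"
```

```text
the job is handed in; nothing more can be done
None
```

The job is handed in: the plate was turned about 70° until the notch stood over the key (within about 1°) and pressed down about 10 mm to its stop, and the arm is clear. The four bystanders I re-checked (farther spice jar, garlic, timer, jam jar) had not moved; I did not re-check the lime, or the nearer spice jar, which the arm hid.

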